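# Stack the matching drying tier on its base frame

### The arm

A 7-joint arm with a two-finger parallel gripper is mounted at the origin on a cart in front of the work surface, level with it; the furniture and walls round the work are solid. World frame = base frame: x ahead of the robot, y to its left, z up, the work surface at z = 0. Lengths are in m, angles in rad, forces in N, time in s.
With the tool pointing down it reaches from about 0.4 to 0.85 m from the base axis. Payload 10.4 kg.
Tool frame: the origin (TCP) lies midway between the tips of the shut fingers; the grasp point (between the pads) lies 19 mm behind it (r.tcp_to_grasp is the z of the grasp point in the tool frame, in m); z points along the fingers, x is the direction in which the jaws open and shut, and the axes are right-handed (so a half turn about z gives the same grasp; the last joint's range is limited). The gripper opens to 87 mm and grips with 3 to 60 N. Pads are 19 mm wide; open, the fingers measure 117 mm over their backs; the gripper's body (75 mm by 190 mm) begins 51 mm behind the grasp point.
Start: joints at [1.179, 0.332, -0.065, 1.46, 0.022, 1.35, -0.088], TCP at [0.225, -0.583, 0.223] pointing down, gripper open.
Joint ranges: [-2.6, 2.6], [-0.5, 2.12], [-1.47, 1.34], [0.16, 2.42], [-1.27, 4.41], [0.06, 2.06], [-2.6, 2.6]. Speed limits (rad/s): [2.22, 2.22, 2.79, 2.79, 3.14, 3.14, 3.14].

### API

Orientations are given as a unit quaternion [x, y, z, w].
In Python, from bench import r, camera, close_job gives the robot as it stands. The module is installed in compiled form; this text tells all that it offers.
- The arm moves only by the shell command python3 -m crank 'ROWS' [FORCE]. ROWS is JSON, a list of rows, each an object of numbers: "x", "y", "z": the shift along the tool's x, y, z scaled (see below); "ax", "ay", "az": the turn, a rotation vector about the tool's x, y, z scaled (see below); "claw": the closure, from -1 (fully open) to 1 (shut), so that 0 is half open. A call has exactly 5 rows; each row is the pose to reach, as a shift and turn from the pose commanded when the call began, along the tool's axes at that moment; what a row does not reach only later rows make up. The controller multiplies each number of a shift by 1 m and each number of a turn by 2 rad. A row lasts 1/12 s, in which the tool goes at most 41.7 mm and 7.16 degrees, less where a joint would pass 70% of its speed; a pose out of reach is approached as far as the arm can. A call with a number of a shift or a turn outside -1 to 1 is refused whole. A call with a gripper value outside its range is refused whole. The fingers move at their own pace and stop on an object; FORCE is the grip in N (left out, the last holds). Time passes only in rows, so rows that repeat a pose let the fingers close, or fill a call up. It gives the time, the measured TCP pose, the force and the opening at its end, in the units of the state.
- r.read_state(): the state, without advancing time (a new reading comes with each control period).
- camera(name): name is "side" or "top" or "wrist"; returns a dict with "color" (420x560x3 uint8, blue, green, red), "fx", "fy", "cx", "cy" (pixels), "D" ([k1, k2, p1, p2, k3] as OpenCV has them; the pictures are not rectified), "eye" and "orientation" of the camera in the world. Camera axes: x right, y down, z forward; pixel columns grow to the right and rows downward; lengths in m; the calibration is good to about 2 mm. A picture is of the moment at which its call begins. There is no depth.
- close_job(): hands the job in, once; it reports no verdict.
The state is a dict: "time": time; "joint_positions": joint angles; "joint_vel": joint speeds; "joint_torque": joint torques, N m; "ee_pos": TCP position; "eef_rot": TCP orientation; "ft_force": force on the tool from outside, world axes, zero at the start; "torque": the same for the moment, N m; "width": finger opening in m.
Only numpy, scipy, OpenCV 4.12 (cv2) and the standard library are available. Lean on these libraries where they do the work, as an engineer would, in place of code of your own. Each camera call takes 0.05 s, during which the arm holds its last target. There are 200 camera calls.

### The job

Two drying tiers on four posts stand on the bench. Pick up by its handle the one whose posts match the corner sockets of the base frame, carry it over, and lower it until all four posts stand fully home in the sockets of the base frame, without dropping it in from above them. Leave the other, smaller tier where it stands.

Things in the scene. Friction and masses are not known exactly. Their poses are not given: they have to be found in the camera images.
- wide_tier_center (a point): Larger of two alike loose tiers (0.2-0.45 kg): open aluminium frame, 100 mm high, on four upright 12 mm round posts at x = +-45, y = +-65 mm. Frame 45-51 mm above the feet, post tops 59 mm. Black bar handle over the middle, along y: 18 mm thick (x), 80 long, 78-100 mm above the feet, on rods at y = +-28. Point: middle axis, 50 mm above the feet, z up; the handle's middle is 39 mm above it.
- narrow_tier_center (a point): Smaller tier, to be left alone: same make, height (100 mm) and handle, but its posts stand at only x = +-30, y = +-47 mm, so they do not fit the base frame. Point: its middle axis, 50 mm above its feet, z up. The two tiers stand side by side to the right; which is nearer the middle changes. Between them and the base frame, further back, is a clamp jig whose red handle stands 165 mm high.
- base_frame: Fixed low aluminium frame, a printed part on its rods. A dark steel socket cup at each corner, centres x = +-45, y = +-65 mm: square, 22 mm wide inside, floor 4 mm above the bench, flared from 18 to 30 mm up to a 36 mm mouth that guides a post in. Origin: centre at bench height, z up. A tier fully home has its centre point 54 mm above this; either way round (half a turn) fits.
There are look-alikes about, which are no part of the job. What is shaped like the part that bears wide_tier_center but orange is not meant.

How it is judged:
At the end, for the whole second after the job is handed in: The larger tier stands on the base frame with all four posts home in the sockets: its centre within 12 mm of the base frame's centre seen from above, no more than 4 mm above the fully home height, upright within 0.06 rad, its long side within 0.17 rad of the base frame's, and at rest (horizontal distance between wide_tier_center and base_frame below 0.012 m and z of wide_tier_center in the frame of base_frame below 0.058 m and angle between wide_tier_center's own z axis and vertical below 0.06 rad and angle between the y axis of wide_tier_center and the y axis of base_frame, either way round below 0.17 rad and linear speed of wide_tier below 0.02 m/s); the robot touches nothing.
It fails at once if the larger tier is let go over the base frame while its posts are still above the sockets (horizontal distance between wide_tier_center and base_frame below 0.08 m and z of wide_tier_center in the frame of base_frame above 0.085 m and contact force between the fingers and wide_tier below 0.1 N).
It fails at once if the smaller tier is moved more than 30 mm (distance of narrow_tier_center from where it was at the start of the episode above 0.03 m).
It also fails if it takes over 42 s, if anything falls off the work surface, if the arm or the gripper's body presses on something with over 40 N, if the wrist force passes 120 N, or if a joint passes its speed limit or range.

## Working session

There is one attempt and no reset: what is moved stays moved. The work goes in short steps, Python scripts to look and compute and a shell command to move; the robot and the scene stay as the last step left them, time stands still between calls to the robot, and variables do not carry over. Pictures are saved under pics/ and viewed, about 8 in all and at most 12, crops included, and the job is handed in when it is done.

```bash
mkdir -p pics
cat > h.py <<'E'
import numpy as np, cv2, pickle
from bench import r, camera
from scipy.spatial.transform import Rotation as R
def shot(n,f):
    c=camera(n); cv2.imwrite(f'pics/{f}.png',c['color']); pickle.dump(c,open(f'pics/{f}.pkl','wb')); return c
def load(f): return pickle.load(open(f'pics/{f}.pkl','rb'))
def K(c): return np.array([[c['fx'],0,c['cx']],[0,c['fy'],c['cy']],[0,0,1.]])
def rot(c):
    o=np.array(c['orientation'],float); return o if o.shape==(3,3) else R.from_quat(o).as_matrix()
def ray(c,uv):
    p=cv2.undistortPoints(np.array(uv,float).reshape(-1,1,2),K(c),np.array(c['D'],float)).reshape(-1,2)
    return np.c_[p,np.ones(len(p))]@rot(c).T
def plane(c,uv,z):
    d=ray(c,uv); e=np.array(c['eye']); return e+d*((z-e[2])/d[:,2])[:,None]
def proj(c,P):
    M=rot(c).T; rv,_=cv2.Rodrigues(M); return cv2.projectPoints(np.array(P,float).reshape(-1,1,3),rv,-M@np.array(c['eye']),K(c),np.array(c['D'],float))[0].reshape(-1,2)
E
python3 - <<'E'
from h import *
s=r.read_state(); print({k:np.round(v,3) for k,v in s.items()}, r.tcp_to_grasp)
for n in('top','side'):
    c=shot(n,n+'0'); print(n,np.round(c['eye'],3),np.round(rot(c),3).tolist(),c['fx'])
E
```

```text
{'time': np.float64(0.0), 'joint_positions': array([ 1.179,  0.333, -0.065,  1.461,  0.022,  1.35 , -0.088]), 'joint_vel': array([-0.   ,  0.002,  0.001, -0.001,  0.001,  0.   ,  0.   ]), 'joint_torque': array([ 1.0000e-03, -6.2325e+01,  2.5000e-02, -3.8990e+01, -6.1000e-02,
        4.0000e-02,  0.0000e+00]), 'ee_pos': array([ 0.225, -0.583,  0.222]), 'eef_rot': array([ 0.825, -0.565, -0.001, -0.   ]), 'ft_force': array([-0.989,  0.201, -0.578]), 'torque': array([ 0.023,  0.006, -0.003]), 'width': np.float64(0.087)} -0.0187
top [ 0.395 -0.115  1.55 ] [[-0.02, -0.998, 0.066], [-1.0, 0.02, 0.001], [-0.002, -0.066, -0.998]] 415.1298900996875
side [ 0.513 -1.356  0.783] [[1.0, 0.026, -0.013], [0.024, -0.507, 0.862], [0.015, -0.862, -0.507]] 437.12988312809995
```

View pics/top0.png

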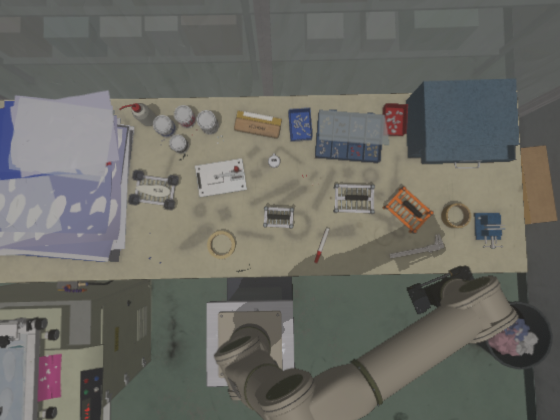

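View pics/side0.png

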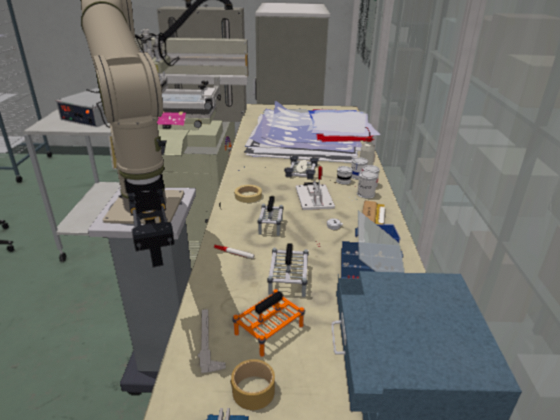

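The top view shows four similar objects:
- Grey tier with a black bar at (354,197), the larger one.
- Grey tier at (279,216), the smaller one.
- Orange tier at (408,208), a decoy.
- Frame with dark cups at (155,190), the base frame.

The jig is at (220,178). I'll enlarge both areas to confirm.

Run:
```python
from h import *
t=load('top0')['color']
a=cv2.resize(t[150:250,240:440],None,fx=4,fy=4,interpolation=cv2.INTER_CUBIC)[:300]
a=cv2.resize(t[165:240,250:440],(760,300),interpolation=cv2.INTER_CUBIC)
b=cv2.resize(t[155:225,110:260],(643,300),interpolation=cv2.INTER_CUBIC)
cv2.imwrite('pics/crop1.png',np.vstack([a,np.pad(b,((0,0),(0,117),(0,0)))]))
c=load('top0')
for n,uv,z in(('wide',(354,197),.089),('narrow',(279,216),.089),('base',(155,190),.02),('jig',(237,169),.165)): print(n,plane(c,[uv],z).round(3))
```

```text
wide [[ 0.518 -0.381  0.089]]
narrow [[ 0.456 -0.115  0.089]]
base [[0.565 0.341 0.02 ]]
jig [[0.614 0.023 0.165]]
```

View pics/crop1.png

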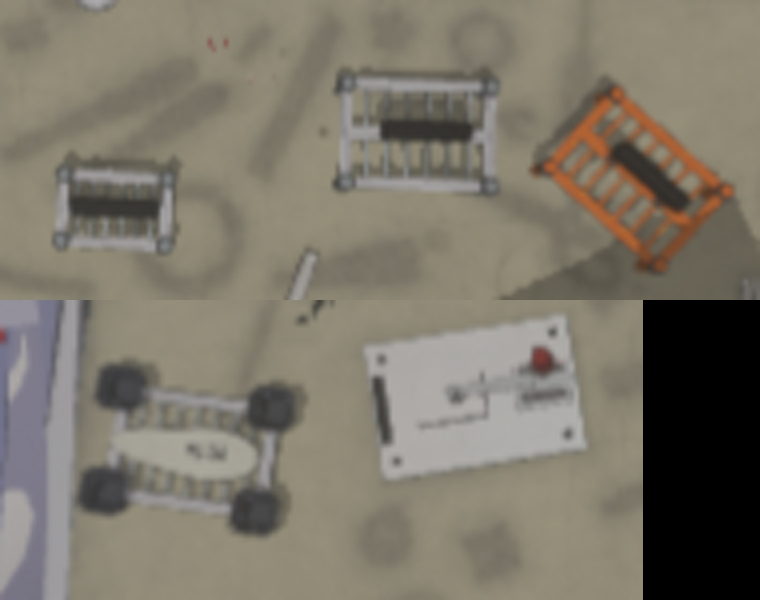

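The crop shows the large grey tier with post tops at (346,82), (489,87), (489,186) and (345,183). The small one is left of it. The base cups are at (122,385), (273,407), (255,510) and (106,491). The wide grey tier fits because its post rectangle should be 90×130 mm, which I'm checking with numbers next.

```bash
cat >> h.py <<'E'
def rect(P):  # corners in order, returns centre, long-axis yaw (mod pi), sides
    P=np.array(P)[:,:2]; c=P.mean(0); a=(P[1]-P[0]+P[2]-P[3])/2; b=(P[3]-P[0]+P[2]-P[1])/2
    if np.hypot(*a)<np.hypot(*b): a,b=b,a
    return c.round(4),round(float(np.degrees(np.arctan2(a[1],a[0])))%180,2),np.hypot(*a).round(4),np.hypot(*b).round(4)
def rel(dx):  # world shift -> tool axes
    return (R.from_quat(r.read_state()['eef_rot']).inv().apply(dx)).round(4)
E
python3 - <<'E'
from h import *
c=load('top0')
W=np.array([(346,82),(489,87),(489,186),(345,183)])/4+[250,165]
N=np.array([(66,173),(168,177),(164,243),(61,239)])/4+[250,165]
B=np.array([(122,385),(273,407),(255,510),(106,491)],float); B[:,1]-=300; B=B/4.2867+[110,155]
print('W',rect(plane(c,W,.059)),'\nN',rect(plane(c,N,.059)),'\nB',rect(plane(c,B,.028)))
s=r.read_state(); M=R.from_quat(s['eef_rot']).as_matrix(); print(M.round(3)); print('jaw yaw',np.degrees(np.arctan2(M[1,0],M[0,0])))
E
```

```text
W (array([ 0.5149, -0.3875]), 87.23, np.float64(0.1288), np.float64(0.0903)) 
N (array([ 0.4541, -0.1142]), 86.62, np.float64(0.0922), np.float64(0.0595)) 
B (array([0.5654, 0.3415]), 81.05, np.float64(0.1294), np.float64(0.0909))
[[ 0.36  -0.933 -0.001]
 [-0.933 -0.36   0.001]
 [-0.001  0.    -1.   ]]
jaw yaw -68.8703785921856
```

Sizes match: W is 129×90 mm (the wide tier), N is 92×60 mm (the narrow one) and B is 129×91 mm. I'm moving over the wide tier.

```bash
python3 -m crank '[{"x":-0.009,"y":-0.04,"az":-0.06,"claw":-1},{"x":-0.018,"y":-0.08,"az":-0.12,"claw":-1},{"x":-0.027,"y":-0.12,"az":-0.18,"claw":-1},{"x":-0.036,"y":-0.16,"az":-0.24,"claw":-1},{"x":-0.045,"y":-0.2,"az":-0.3,"claw":-1}]'
python3 - <<'E'
from h import *
s=r.read_state(); M=R.from_quat(s['eef_rot']).as_matrix(); y=np.degrees(np.arctan2(M[1,0],M[0,0])); print(s['ee_pos'].round(3),y, 'need',rel(np.array([.515,-.3875,.21])-s['ee_pos']),'az',-np.radians(-2.77-y)/2)
E
```

```text
[ 0.225 -0.583  0.222] -68.8703785921856 need [-0.0775 -0.3407  0.0119] az -0.5768346216242065schema error: expected keys x, y, z, ax, ay, az, claw
```

Every row must carry all the keys.

```bash
cat >> h.py <<'E'
def need(p,yaw):
    s=r.read_state(); M=R.from_quat(s['eef_rot']).as_matrix(); y=np.degrees(np.arctan2(M[1,0],M[0,0]))
    d=(yaw-y+90)%180-90
    T=R.from_euler('z',yaw if abs(yaw-y)<95 else yaw+180,degrees=True)*R.from_euler('x',180,degrees=True)
    rv=(R.from_quat(s['eef_rot']).inv()*T).as_rotvec()/2
    print('t',s['time'].round(2),'pos',s['ee_pos'].round(4),'yaw',y.round(2),'w',s['width'].round(4),'F',s['ft_force'].round(1),'\nneed',rel(np.array(p)-s['ee_pos']),'turn',rv.round(4))
E
python3 -m crank '[{"x":-0.009,"y":-0.04,"z":0,"ax":0,"ay":0,"az":-0.06,"claw":-1},{"x":-0.018,"y":-0.08,"z":0,"ax":0,"ay":0,"az":-0.12,"claw":-1},{"x":-0.027,"y":-0.12,"z":0,"ax":0,"ay":0,"az":-0.18,"claw":-1},{"x":-0.036,"y":-0.16,"z":0,"ax":0,"ay":0,"az":-0.24,"claw":-1},{"x":-0.045,"y":-0.2,"z":0,"ax":0,"ay":0,"az":-0.3,"claw":-1}]'
python3 -c "
from h import *
need([.515,-.3875,.21],-2.77)"
```

```text
time: 0.52
ee_pos: [0.3969, -0.4675, 0.2224]
eef_rot: [0.956, -0.294, -0.0, -0.0]
ft_force: [0.3, -0.4, -0.4]
width: 0.0871Traceback (most recent call last):
  File "<string>", line 3, in <module>
    need([.515,-.3875,.21],-2.77)
    ~~~~^^^^^^^^^^^^^^^^^^^^^^^^^
  File "h.py", line 28, in need
    print('t',s['time'].round(2),'pos',s['ee_pos'].round(4),'yaw',y.round(2),'w',s['width'].round(4),'F',s['ft_force'].round(1),'\nneed',rel(np.array(p)-s['ee_pos']),'turn',rv.round(4))
              ^^^^^^^^^^^^^^^
AttributeError: 'float' object has no attribute 'round'
```

```bash
sed -i "s/s\['time'\].round(2)/round(float(s['time']),2)/; s/y.round(2)/round(float(y),2)/; s/s\['width'\].round(4)/round(float(s['width']),4)/; s/s\['ee_pos'\].round(4)/np.round(s['ee_pos'],4)/; s/s\['ft_force'\].round(1)/np.round(s['ft_force'],1)/" h.py
python3 -c "
from h import *
need([.515,-.3875,.21],-2.77)"
```

```text
t 0.52 pos [ 0.3969 -0.4675  0.2224] yaw -34.17 w 0.0871 F [ 0.3 -0.4 -0.4] 
need [ 0.0528 -0.1325  0.0124] turn [-0.00e+00  1.00e-04 -2.74e-01]
```

```bash
python3 -m crank '[{"x":0.012,"y":-0.03,"z":0,"ax":0,"ay":0,"az":-0.06,"claw":-1},{"x":0.024,"y":-0.06,"z":0,"ax":0,"ay":0,"az":-0.12,"claw":-1},{"x":0.036,"y":-0.09,"z":0,"ax":0,"ay":0,"az":-0.18,"claw":-1},{"x":0.046,"y":-0.12,"z":0,"ax":0,"ay":0,"az":-0.24,"claw":-1},{"x":0.053,"y":-0.132,"z":0.01,"ax":0,"ay":0,"az":-0.275,"claw":-1}]'
python3 - <<'E'
from h import *
c=shot('wrist','w1'); c=shot('wrist','w1')
need([.515,-.3875,.21],-2.77); print(c['eye'])
E
```

```text
time: 0.93
ee_pos: [0.5184, -0.386, 0.214]
eef_rot: [1.0, -0.02, 0.002, -0.0]
ft_force: [-0.3, 0.9, -0.0]
width: 0.087
t 1.03 pos [ 0.5162 -0.3867  0.2106] yaw -2.55 w 0.0867 F [-0.6 -0.4 -0.9] 
need [-0.0011  0.0008  0.0006] turn [-0.0015  0.0006  0.0019]
[ 0.52242852 -0.30398789  0.37233744]
```

View pics/w1.png

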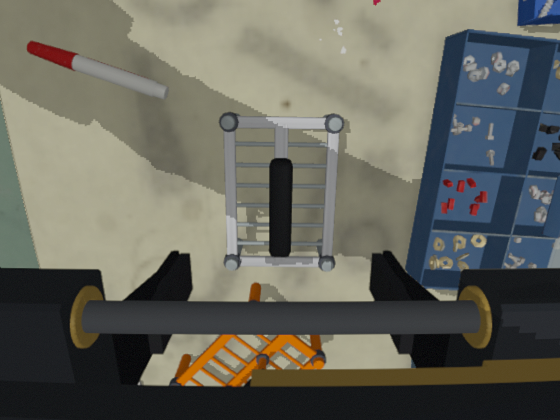

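The wrist view shows the wide tier between the open fingers. Post tops are at (229,122), (334,124), (327,264) and (232,263), and the handle runs from (281,160) to (280,256).

Run:
```python
from h import *
c=load('w1')
print(rect(plane(c,[(229,122),(334,124),(327,264),(232,263)],.059)))
h=plane(c,[(281,160),(280,256)],.098);print(h)
```

```text
(array([ 0.52  , -0.3864]), 87.24, np.float64(0.1275), np.float64(0.0879))
[[ 0.5216932  -0.34750436  0.098     ]
 [ 0.51824559 -0.42526932  0.098     ]]
```

The grasp centre is (0.519, -0.3865) at yaw -2.8°. I'll descend 0.14 m and then close.

```bash
python3 -m crank '[{"x":0.003,"y":0,"z":0.035,"ax":0,"ay":0,"az":0.002,"claw":-1},{"x":0.003,"y":0,"z":0.07,"ax":0,"ay":0,"az":0.002,"claw":-1},{"x":0.003,"y":0,"z":0.1,"ax":0,"ay":0,"az":0.002,"claw":-1},{"x":0.003,"y":0,"z":0.125,"ax":0,"ay":0,"az":0.002,"claw":-1},{"x":0.003,"y":0,"z":0.14,"ax":0,"ay":0,"az":0.002,"claw":-1}]' 40
python3 -m crank '[{"x":0,"y":0,"z":0,"ax":0,"ay":0,"az":0,"claw":-0.5},{"x":0,"y":0,"z":0,"ax":0,"ay":0,"az":0,"claw":0},{"x":0,"y":0,"z":0,"ax":0,"ay":0,"az":0,"claw":0.5},{"x":0,"y":0,"z":0,"ax":0,"ay":0,"az":0,"claw":1},{"x":0,"y":0,"z":0,"ax":0,"ay":0,"az":0,"claw":1}]' 40
python3 -m crank '[{"x":0,"y":0,"z":0,"ax":0,"ay":0,"az":0,"claw":1},{"x":0,"y":0,"z":0,"ax":0,"ay":0,"az":0,"claw":1},{"x":0,"y":0,"z":0,"ax":0,"ay":0,"az":0,"claw":1},{"x":0,"y":0,"z":0,"ax":0,"ay":0,"az":0,"claw":1},{"x":0,"y":0,"z":0,"ax":0,"ay":0,"az":0,"claw":1}]' 40
```

```text
time: 1.45
ee_pos: [0.5144, -0.3906, 0.069]
eef_rot: [1.0, -0.03, -0.002, -0.001]
ft_force: [-0.2, -0.4, 0.1]
width: 0.0874
time: 1.87
ee_pos: [0.5177, -0.3909, 0.0741]
eef_rot: [1.0, -0.028, 0.001, 0.001]
ft_force: [-0.4, 0.0, -0.1]
width: 0.061
time: 2.28
ee_pos: [0.5171, -0.3903, 0.0726]
eef_rot: [1.0, -0.028, 0.0, 0.0]
ft_force: [0.2, 0.6, 1.1]
width: 0.0285
```

```bash
python3 -m crank '[{"x":0,"y":0,"z":0,"ax":0,"ay":0,"az":0,"claw":1},{"x":0,"y":0,"z":0,"ax":0,"ay":0,"az":0,"claw":1},{"x":0,"y":0,"z":0,"ax":0,"ay":0,"az":0,"claw":1},{"x":0,"y":0,"z":0,"ax":0,"ay":0,"az":0,"claw":1},{"x":0,"y":0,"z":0,"ax":0,"ay":0,"az":0,"claw":1}]' 40
python3 -m crank '[{"x":0,"y":0,"z":-0.02,"ax":0,"ay":0,"az":0,"claw":1},{"x":0,"y":0,"z":-0.05,"ax":0,"ay":0,"az":0,"claw":1},{"x":0,"y":0,"z":-0.08,"ax":0,"ay":0,"az":0,"claw":1},{"x":0,"y":0,"z":-0.11,"ax":0,"ay":0,"az":0,"claw":1},{"x":0,"y":0,"z":-0.13,"ax":0,"ay":0,"az":0,"claw":1}]'
python3 -c "
from h import *
need([.519,.0,.31],-5)"
```

```text
time: 2.7
ee_pos: [0.5172, -0.3902, 0.0725]
eef_rot: [1.0, -0.028, 0.0, -0.0]
ft_force: [1.0, 0.4, -0.5]
width: 0.0177
time: 3.12
ee_pos: [0.5173, -0.3905, 0.2054]
eef_rot: [1.0, -0.028, 0.001, 0.001]
ft_force: [0.4, 0.1, -2.0]
width: 0.0174
t 3.12 pos [ 0.5173 -0.3905  0.2054] yaw -3.21 w 0.0174 F [ 0.4  0.1 -2. ] 
need [-0.02   -0.3899 -0.1051] turn [ 0.0006 -0.0008  0.0156]
```

Held: width 17.4 mm, Fz -2 N. I'll lift to 0.30, which puts the feet near 0.23 and clear of the jig's 0.165, and carry toward the base.

```bash
python3 -m crank '[{"x":0,"y":0,"z":-0.03,"ax":0,"ay":0,"az":0,"claw":1},{"x":0,"y":-0.01,"z":-0.06,"ax":0,"ay":0,"az":0,"claw":1},{"x":0,"y":-0.03,"z":-0.085,"ax":0,"ay":0,"az":0,"claw":1},{"x":0,"y":-0.06,"z":-0.095,"ax":0,"ay":0,"az":0,"claw":1},{"x":0,"y":-0.09,"z":-0.1,"ax":0,"ay":0,"az":0,"claw":1}]'
python3 -m crank '[{"x":0,"y":-0.033,"z":0,"ax":0,"ay":0,"az":0,"claw":1},{"x":0,"y":-0.067,"z":0,"ax":0,"ay":0,"az":0,"claw":1},{"x":0,"y":-0.1,"z":0,"ax":0,"ay":0,"az":0,"claw":1},{"x":0,"y":-0.133,"z":0,"ax":0,"ay":0,"az":0,"claw":1},{"x":0,"y":-0.167,"z":0,"ax":0,"ay":0,"az":0,"claw":1}]'
python3 -c "
from h import *
need([.565,.3415,.25],-8.95)"
```

```text
time: 3.53
ee_pos: [0.5222, -0.3002, 0.3044]
eef_rot: [1.0, -0.029, 0.001, 0.001]
ft_force: [0.6, 0.0, -3.8]
width: 0.0174
time: 3.95
ee_pos: [0.5308, -0.1323, 0.3022]
eef_rot: [1.0, -0.028, -0.0, 0.0]
ft_force: [1.3, 0.3, -2.5]
width: 0.0173
t 3.95 pos [ 0.5308 -0.1323  0.3022] yaw -3.23 w 0.0173 F [ 1.3  0.3 -2.5] 
need [ 0.0074 -0.475   0.0519] turn [0.0003 0.0005 0.0499]
```

```bash
python3 -m crank '[{"x":0,"y":-0.033,"z":0,"ax":0,"ay":0,"az":0,"claw":1},{"x":0,"y":-0.067,"z":0,"ax":0,"ay":0,"az":0.01,"claw":1},{"x":0.001,"y":-0.1,"z":0,"ax":0,"ay":0,"az":0.02,"claw":1},{"x":0.002,"y":-0.133,"z":0,"ax":0,"ay":0,"az":0.035,"claw":1},{"x":0.003,"y":-0.167,"z":0,"ax":0,"ay":0,"az":0.05,"claw":1}]'
python3 -m crank '[{"x":0.005,"y":-0.033,"z":0,"ax":0,"ay":0,"az":0,"claw":1},{"x":0.01,"y":-0.067,"z":0,"ax":0,"ay":0,"az":0,"claw":1},{"x":0.014,"y":-0.1,"z":0,"ax":0,"ay":0,"az":0,"claw":1},{"x":0.018,"y":-0.125,"z":0,"ax":0,"ay":0,"az":0,"claw":1},{"x":0.02,"y":-0.14,"z":0,"ax":0,"ay":0,"az":0,"claw":1}]'
python3 - <<'E'
from h import *
shot('wrist','w2'); shot('wrist','w2')
need([.565,.3415,.25],-8.95)
E
```

```text
time: 4.37
ee_pos: [0.5433, 0.034, 0.3023]
eef_rot: [0.997, -0.079, -0.0, 0.0]
ft_force: [0.2, -0.5, -3.6]
width: 0.0174
time: 4.78
ee_pos: [0.5849, 0.1715, 0.3018]
eef_rot: [0.997, -0.076, -0.001, -0.0]
ft_force: [0.5, -0.5, -2.7]
width: 0.0173
t 4.88 pos [0.5845 0.1714 0.3016] yaw -8.67 w 0.0178 F [-0.5 -0.9 -2.7] 
need [-0.0448 -0.1651  0.0518] turn [-0.0005  0.0011  0.0025]
```

View pics/w2.png

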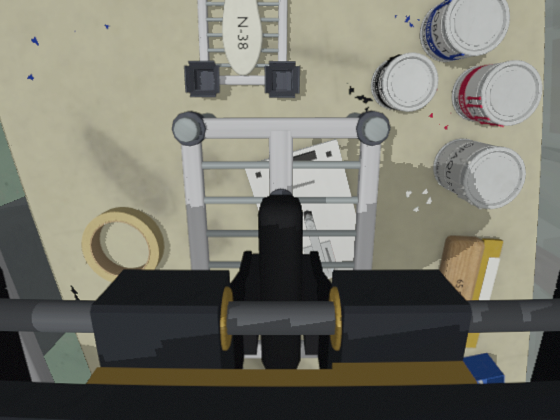

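The view shows the near base cups at (202,79) and (282,79), and the held tier's front post tops at (188,128) and (373,128).

Run:
```python
from h import *
c=load('w2'); s=r.read_state()
g=cv2.cvtColor(c['color'],cv2.COLOR_BGR2GRAY)[50:110,170:310]
n,l,st,ce=cv2.connectedComponentsWithStats((g<75).astype(np.uint8))
for i in range(1,n):
    if st[i,4]>300: print('cup',st[i],ce[i]+[170,50])
p=plane(c,[(202,79),(282,79)],.03); d=p[1]-p[0]; a=np.degrees(np.arctan2(d[1],d[0])); u=d/np.hypot(*d[:2])
n_=np.array([-u[1],u[0],0]); print('near cups',p.round(4),np.hypot(*d[:2]),'yaw',a,'centre',(p.mean(0)+.065*n_).round(4))
q=plane(c,[(188,128),(373,128)],s['ee_pos'][2]-.0135); e=q[1]-q[0]; b=np.degrees(np.arctan2(e[1],e[0])); u=e/np.hypot(*e[:2]); n_=np.array([-u[1],u[0],0])
ct=q.mean(0)-.065*n_
print('tier',np.hypot(*e[:2]),'yaw',b,'centre',ct.round(4),'off from tcp',(ct-s['ee_pos']).round(4))
```

```text
cup [ 15  12  34  34 816] [200.39705882  77.95343137]
cup [ 95  12  34  35 813] [281.06273063  78.50799508]
near cups [[0.514  0.2886 0.03  ]
 [0.6024 0.2749 0.03  ]] 0.08944027623550414 yaw -8.777742541139592 centre [0.5681 0.346  0.03  ]
tier 0.08652227087953432 yaw -8.548615707380526 centre [0.5863 0.1767 0.2881] off from tcp [ 0.0018  0.0053 -0.0135]
```

The top and wrist views agree on the base centre, about (0.567, 0.344) at -8.8°. The tier sits (+2, +5) mm from the TCP, so the TCP target is (0.565, 0.3395).

```bash
python3 -m crank '[{"x":-0.009,"y":-0.033,"z":0,"ax":0,"ay":0,"az":0.001,"claw":1},{"x":-0.018,"y":-0.067,"z":0,"ax":0,"ay":0,"az":0.001,"claw":1},{"x":-0.027,"y":-0.1,"z":0,"ax":0,"ay":0,"az":0.001,"claw":1},{"x":-0.036,"y":-0.135,"z":0,"ax":0,"ay":0,"az":0.001,"claw":1},{"x":-0.045,"y":-0.163,"z":0,"ax":0,"ay":0,"az":0.001,"claw":1}]'
python3 -m crank '[{"x":0,"y":0,"z":0.03,"ax":0,"ay":0,"az":0,"claw":1},{"x":0,"y":0,"z":0.06,"ax":0,"ay":0,"az":0,"claw":1},{"x":0,"y":0,"z":0.09,"ax":0,"ay":0,"az":0,"claw":1},{"x":0,"y":0,"z":0.12,"ax":0,"ay":0,"az":0,"claw":1},{"x":0,"y":0,"z":0.145,"ax":0,"ay":0,"az":0,"claw":1}]'
python3 - <<'E'
from h import *
shot('top','t3'); c=shot('side','s3')
need([.565,.3395,.0765],-8.9)
C=R.from_euler('z',-8.8,degrees=True)
s=r.read_state(); o=np.array(s['ee_pos'])+[.002,.005,-.0725]
uv=proj(c,[(.567,.344,.05)])[0]; x,y=uv.astype(int); x0,y0=max(x-70,0),max(y-50,0)
im=c['color'][y0:y0+100,x0:x0+140]; im=cv2.resize(im,None,fx=5,fy=5,interpolation=cv2.INTER_CUBIC)
cv2.imwrite('pics/s3c.png',im); print(x0,y0)
E
```

```text
time: 5.3
ee_pos: [0.5658, 0.3371, 0.3021]
eef_rot: [0.997, -0.079, -0.0, 0.0]
ft_force: [0.9, 0.6, -2.8]
width: 0.0178
time: 5.72
ee_pos: [0.566, 0.3339, 0.1549]
eef_rot: [0.997, -0.08, -0.001, 0.001]
ft_force: [1.0, -0.5, -3.4]
width: 0.0174
t 5.82 pos [0.5647 0.3327 0.1526] yaw -9.12 w 0.0177 F [-0.8 -0.7 -3.5] 
need [-0.0003 -0.0073  0.0761] turn [ 0.0032  0.0028 -0.0019]
232 109
```

View pics/s3c.png

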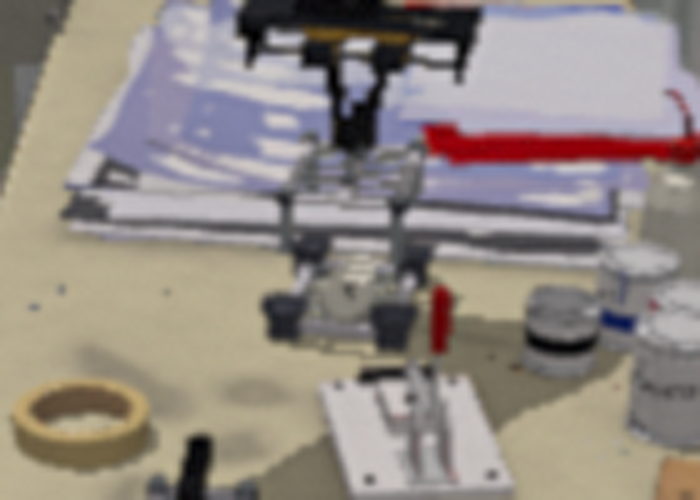

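The side view shows the tier upright above the base, with the front posts roughly over the cups at (283,315) and (393,325) in the crop. The pose is 7 mm short in y, so I'll correct that and lower to the cup mouths.

```bash
python3 -m crank '[{"x":0,"y":-0.007,"z":0,"ax":0,"ay":0,"az":-0.001,"claw":1},{"x":0,"y":-0.007,"z":0.015,"ax":0,"ay":0,"az":-0.001,"claw":1},{"x":0,"y":-0.007,"z":0.03,"ax":0,"ay":0,"az":-0.001,"claw":1},{"x":0,"y":-0.007,"z":0.04,"ax":0,"ay":0,"az":-0.001,"claw":1},{"x":0,"y":-0.007,"z":0.04,"ax":0,"ay":0,"az":-0.001,"claw":1}]'
python3 - <<'E'
from h import *
c=shot('wrist','w4'); c=shot('wrist','w4')
need([.565,.3395,.0765],-8.9)
E
```

```text
time: 6.23
ee_pos: [0.5673, 0.3427, 0.1171]
eef_rot: [0.997, -0.078, -0.0, 0.0]
ft_force: [-0.6, -0.0, -4.0]
width: 0.0176
t 6.33 pos [0.5678 0.3434 0.1188] yaw -8.95 w 0.0177 F [-0.6  0.1 -3.5] 
need [-0.0022  0.0043  0.0423] turn [-0.0004 -0.0005 -0.0004]
```

View pics/w4.png

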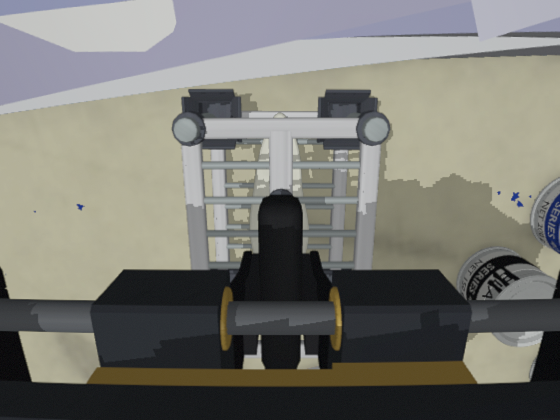

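The far base cups are visible around (212,119) and (348,119), and the held front post tops at (188,128) and (373,128).

Run:
```python
from h import *
c=load('w4'); s=r.read_state()
def f(uv,z,nm):
    q=plane(c,uv,z); e=q[1]-q[0]; u=e/np.hypot(*e[:2]); n=np.array([-u[1],u[0],0]); print(nm,np.hypot(*e[:2]).round(4),np.degrees(np.arctan2(e[1],e[0])).round(2),(q.mean(0)-.065*n).round(4))
f([(212,119),(348,119)],.03,'base'); f([(188,128),(373,128)],s['ee_pos'][2]-.0135,'tier')
```

```text
base 0.09 -8.88 [0.569  0.3463 0.03  ]
tier 0.0861 -8.88 [0.5693 0.3462 0.1053]
```

The tier is aligned with the base to within 1 mm and 0.1° in the same view, so I'll lower straight down.

```bash
python3 -m crank '[{"x":0,"y":0,"z":0.008,"ax":0,"ay":0,"az":0,"claw":1},{"x":0,"y":0,"z":0.016,"ax":0,"ay":0,"az":0,"claw":1},{"x":0,"y":0,"z":0.024,"ax":0,"ay":0,"az":0,"claw":1},{"x":0,"y":0,"z":0.03,"ax":0,"ay":0,"az":0,"claw":1},{"x":0,"y":0,"z":0.03,"ax":0,"ay":0,"az":0,"claw":1}]'
python3 -c "
from h import *
need([.5675,.343,.0765],-8.9)"
```

```text
time: 6.75
ee_pos: [0.5666, 0.3423, 0.0856]
eef_rot: [0.997, -0.078, -0.001, 0.001]
ft_force: [-0.3, -1.1, -3.4]
width: 0.0178
t 6.75 pos [0.5666 0.3423 0.0856] yaw -8.93 w 0.0178 F [-0.3 -1.1 -3.4] 
need [ 0.0008 -0.0008  0.009 ] turn [ 0.0009  0.0009 -0.0003]
```

```bash
python3 -m crank '[{"x":0,"y":0,"z":0.003,"ax":0,"ay":0,"az":0,"claw":1},{"x":0,"y":0,"z":0.006,"ax":0,"ay":0,"az":0,"claw":1},{"x":0,"y":0,"z":0.009,"ax":0,"ay":0,"az":0,"claw":1},{"x":0,"y":0,"z":0.01,"ax":0,"ay":0,"az":0,"claw":1},{"x":0,"y":0,"z":0.01,"ax":0,"ay":0,"az":0,"claw":1}]'
python3 -c "
from h import *
need([.5675,.343,.0765],-8.9)"
```

```text
time: 7.17
ee_pos: [0.5672, 0.3429, 0.0772]
eef_rot: [0.997, -0.078, -0.0, 0.0]
ft_force: [0.3, 0.3, -3.0]
width: 0.0174
t 7.17 pos [0.5672 0.3429 0.0772] yaw -8.94 w 0.0174 F [ 0.3  0.3 -3. ] 
need [ 0.0003 -0.0002  0.0007] turn [ 0.0002  0.0001 -0.0003]
```

It is still carrying the weight (Fz -3 N), so I'll go a few mm further until contact.

```bash
python3 -m crank '[{"x":0,"y":0,"z":0.001,"ax":0,"ay":0,"az":0,"claw":1},{"x":0,"y":0,"z":0.002,"ax":0,"ay":0,"az":0,"claw":1},{"x":0,"y":0,"z":0.003,"ax":0,"ay":0,"az":0,"claw":1},{"x":0,"y":0,"z":0.003,"ax":0,"ay":0,"az":0,"claw":1},{"x":0,"y":0,"z":0.003,"ax":0,"ay":0,"az":0,"claw":1}]'
```

```text
time: 7.58
ee_pos: [0.5679, 0.3431, 0.0762]
eef_rot: [0.997, -0.078, 0.001, -0.0]
ft_force: [-2.3, -2.2, 9.1]
width: 0.0175
```

Contact at TCP z 0.0762, against 0.0765 expected when home, so the feet are on the socket floors. I'll open slowly.

```bash
python3 -m crank '[{"x":0,"y":0,"z":-0.001,"ax":0,"ay":0,"az":0,"claw":0.6},{"x":0,"y":0,"z":-0.001,"ax":0,"ay":0,"az":0,"claw":0.4},{"x":0,"y":0,"z":-0.001,"ax":0,"ay":0,"az":0,"claw":0},{"x":0,"y":0,"z":-0.001,"ax":0,"ay":0,"az":0,"claw":-0.2},{"x":0,"y":0,"z":-0.001,"ax":0,"ay":0,"az":0,"claw":-0.2}]'
python3 -m crank '[{"x":0,"y":0,"z":0,"ax":0,"ay":0,"az":0,"claw":-0.4},{"x":0,"y":0,"z":0,"ax":0,"ay":0,"az":0,"claw":-0.4},{"x":0,"y":0,"z":0,"ax":0,"ay":0,"az":0,"claw":-0.4},{"x":0,"y":0,"z":0,"ax":0,"ay":0,"az":0,"claw":-0.4},{"x":0,"y":0,"z":0,"ax":0,"ay":0,"az":0,"claw":-0.4}]'
```

```text
time: 8.0
ee_pos: [0.5673, 0.3431, 0.0755]
eef_rot: [0.997, -0.078, 0.0, -0.0]
ft_force: [0.4, -1.2, -0.6]
width: 0.0368
time: 8.42
ee_pos: [0.5673, 0.343, 0.0755]
eef_rot: [0.997, -0.078, 0.0, 0.0]
ft_force: [0.4, 0.7, -0.3]
width: 0.0598
```

Released and the forces are near zero. I'll retreat upward and check.

```bash
python3 -m crank '[{"x":0,"y":0,"z":-0.03,"ax":0,"ay":0,"az":0,"claw":-0.4},{"x":0,"y":0,"z":-0.06,"ax":0,"ay":0,"az":0,"claw":-0.4},{"x":0,"y":0,"z":-0.09,"ax":0,"ay":0,"az":0,"claw":-0.4},{"x":0,"y":0,"z":-0.12,"ax":0,"ay":0,"az":0,"claw":-0.4},{"x":0,"y":0,"z":-0.14,"ax":0,"ay":0,"az":0,"claw":-0.4}]'
python3 -m crank '[{"x":0,"y":0.03,"z":-0.03,"ax":0,"ay":0,"az":0,"claw":-0.4},{"x":0,"y":0.06,"z":-0.06,"ax":0,"ay":0,"az":0,"claw":-0.4},{"x":0,"y":0.08,"z":-0.08,"ax":0,"ay":0,"az":0,"claw":-0.4},{"x":0,"y":0.09,"z":-0.1,"ax":0,"ay":0,"az":0,"claw":-0.4},{"x":0,"y":0.09,"z":-0.1,"ax":0,"ay":0,"az":0,"claw":-0.4}]'
python3 - <<'E'
from h import *
shot('wrist','w5'); c=shot('wrist','w5'); shot('side','s5')
x=load('s5')['color'][135:195,270:330]; x=cv2.resize(x,(420,420),interpolation=cv2.INTER_CUBIC)
a=np.zeros((420,800,3),np.uint8); a[:, :380]=c['color'][:,90:470]; a[:,380:]=x
cv2.imwrite('pics/f5.png',a)
E
```

```text
time: 8.83
ee_pos: [0.5677, 0.3436, 0.2189]
eef_rot: [0.997, -0.078, 0.001, -0.001]
ft_force: [0.6, -1.0, 0.9]
width: 0.0611
time: 9.25
ee_pos: [0.5549, 0.252, 0.3204]
eef_rot: [0.997, -0.08, 0.003, -0.001]
ft_force: [0.8, -0.1, -0.3]
width: 0.0611
```

View pics/f5.png

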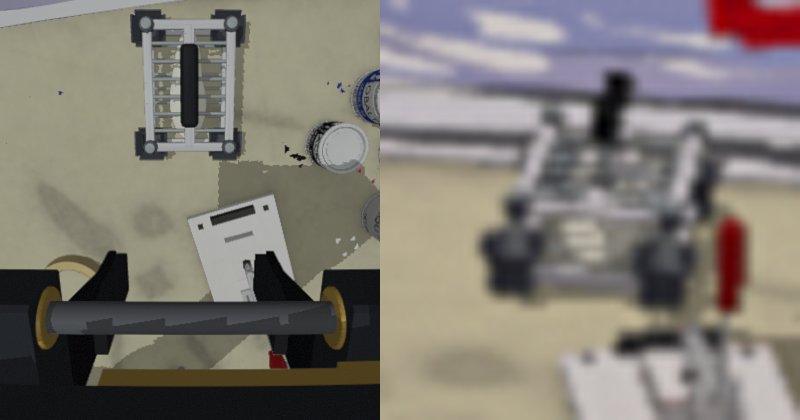

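All four posts stand in the cups. Post tops are at (146,22), (232,22), (230,148) and (148,148) in the left panel. One numeric check before handing in.

Run:
```python
from h import *
import bench
c=load('w5'); print('tier',rect(plane(c,np.array([(146,22),(232,22),(230,148),(148,148)])+[90,0],.063)))
s=load('s5'); t=load('top0')
# side view rows of near post tops vs home-height prediction
C=np.array([.568,.3455,0]); Q=R.from_euler('z',-8.85,degrees=True)
P=C+Q.apply([(-.045,-.065,.063),(.045,-.065,.063)])
print('predicted',proj(s,P).round(1),'seen',np.array([(517-380,203),(661-380,210)])/7+[270,135])
n=shot('top','t5'); d=cv2.absdiff(n['color'][195:240,258:300],t['color'][195:240,258:300]); print('narrow diff max/mean',d.max(),d.mean().round(2))
bench.close_job()
```

```text
tier (array([0.5696, 0.3454]), 80.95, np.float64(0.1306), np.float64(0.0907))
predicted [[289.6 161.3]
 [311.5 163.2]] seen [[289.57142857 164.        ]
 [310.14285714 165.        ]]
narrow diff max/mean 45 17.79
the job is handed in; nothing more can be done
```

The small tier's patch changed in brightness, so I'm checking the saved picture to see whether that was shadow or movement.

Run:
```python
from h import *
a,b=[cv2.resize(load(f)['color'][190:245,245:315],(350,275),interpolation=cv2.INTER_CUBIC) for f in('top0','t5')]
cv2.imwrite('pics/n.png',np.hstack([a,b]))
```

```text
(no output)
```

View pics/n.png

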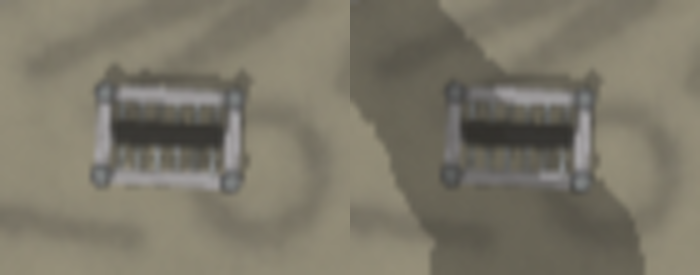

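The wide grey tier now stands in the base frame with all four posts in the sockets, and I handed the job in at about 9.4 s of the 42 s. I took it by the handle, carried it over the jig and lowered it until it touched. I opened the gripper only with the posts on the socket floors.

**Last checks**
- **Position:** the tier's centre measured (0.570, 0.345), against (0.567–0.569, 0.344–0.346) for the base. Its long side is at 80.95° against about 81.1°.
- **Height:** at contact the TCP was at 0.0762 m; fully home would be 0.0765 m.
- **Release:** the force was near zero after opening, and the gripper was clear of everything at hand-in.
- **Small tier:** it did not move. The before and after pictures match, and the brightness change there (mean 17.8) was only the arm's shadow.

**Disagreement:** in the side view the near post tops appeared 2–3 pixels lower than predicted for home height. I put this down to blur and hand-read pixels from the enlarged crop, and it does not suggest the tier is sitting high.

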